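# Clear the scale pan and put the weights back behind the shelf lip

### The arm

A 6-joint arm with a two-finger parallel gripper is mounted at the origin on the work surface. World frame = base frame: x ahead of the robot, y to its left, z up, the work surface at z = 0. Lengths are in m, angles in rad, forces in N, time in s.
With the tool pointing down it reaches from about 0.3 to 0.875 m from the base axis. Payload 6.4 kg.
Tool frame: the origin (TCP) lies midway between the tips of the shut fingers; the grasp point (between the pads) lies 19 mm behind it; z points along the fingers, y is the line along which they close (so a half turn about z gives the same grasp; the last joint's range is limited). The gripper opens to 85 mm and grips with 20 to 120 N. Pads are 22 mm wide; open, the fingers measure 114 mm over their backs; the gripper's body (76 mm by 85 mm) begins 54 mm behind the grasp point. The pads swing forward as they close: fully open they stand 13 mm farther back than shut.
Start: joints at [-1.35, 0.181, 1.607, -0, 1.354, -0.206], TCP at [0.238, -0.523, 0.202] pointing down, gripper open.
Joint ranges: [-2.99, 2.99], [-0.89, 2.07], [0.3, 2.58], [-1.14, 4.28], [0, 2.63], [-3.12, 3.12]. Speed limits (rad/s): [2.57, 2.57, 3.01, 3.14, 3.14, 3.14].

### API

Orientations are given as a unit quaternion [w, x, y, z].
In Python, from bench import status, camera, ctrl gives the robot as it stands. The module is installed in compiled form; this text tells all that it offers.
- The arm moves only by the shell command python3 -m handwheel 'ROWS'. ROWS is JSON, a list that holds one entry, the list of rows, each a list of 7 numbers: the opening, from -1 (shut) to 1 (fully open), then the shift along the tool's x, y, z in cm, then the turn, a rotation vector about the tool's x, y, z in degrees. A call has 1 to 10 rows; each row is the pose to reach, as a shift and turn from the pose commanded when the call began, along the tool's axes at that moment; what a row does not reach only later rows make up. A row lasts 1/8 s, in which the tool goes at most 62.5 mm and 10.7 degrees, less where a joint would pass 70% of its speed; a pose out of reach is approached as far as the arm can. A call with a gripper value outside its range is refused whole. The fingers move at their own pace and stop on an object; the grip force is fixed at half the most. Time passes only in rows, so rows that repeat a pose let the fingers close. It gives the time, the measured TCP pose, the force, the opening and the grip force at its end, in the units of the state.
- status.get_obs(): the state, without advancing time (a new reading comes with each control period).
- camera(name): name is "scene" or "top"; returns a dict with "frame" (384x512x3 uint8, blue, green, red), "depth" (384x512 float32, m along the optical axis (not along the pixel's ray), 0 where there is no reading), "fx", "fy", "cx", "cy" (pixels), "extrinsics" (4x4, takes a point from camera to world coordinates). Camera axes: x right, y down, z forward; pixel columns grow to the right and rows downward; lengths in m; the calibration is good to about 2 mm. A picture is of the moment at which its call begins.
- ctrl.hand_in(): hands the job in; it is judged then, once.
The state is a dict: "time_s": time; "q": joint angles; "dq": joint speeds; "joint_efforts": joint torques, N m; "eef_pos": TCP position; "eef_rot": TCP orientation; "wrist_force": force on the tool from outside, world axes, zero at the start; "torque": the same for the moment, N m; "opening": opening from 0.0 (shut) to 1.0 (fully open); "grasp_force": force on a finger pad.
Only numpy, scipy, OpenCV 4.12 (cv2) and the standard library are available. Lean on these libraries where they do the work, as an engineer would, in place of code of your own. Each camera call takes 0.05 s, during which the arm holds its last target. There are 200 camera calls.

### The job

Clear the platform scale: take the large and the medium chrome weight off its brass pan, lift each over the brass lip of the little wooden weight shelf and leave both standing upright on the shelf floor behind the lip. Let each go just above or on the shelf floor, never from a height, and leave the small weight where it stands on the counter.

Things in the scene. Friction and masses are not known exactly. Their poses are not given: they have to be found in the camera images.
- weight_large: Large chrome weight: upright cylinder 42 mm across, 44 mm high, with a neck and 24 mm knob on top, 62 mm high in all, 500 g. Origin: centre of underside, z up. Stands on the flat, rimless round brass pan (240 mm across, top 75 mm above the counter) of a fixed green iron scale, 100 to 140 mm (centres) from the medium weight. Grip the cylinder from above, from any side.
- weight_medium: Medium chrome weight: upright cylinder 32 mm across, 33 mm high, with a neck and 18 mm knob on top, 48 mm high in all, 200 g. Origin: centre of underside, z up. Stands on the same brass pan, 75 mm above the counter. Grip the cylinder from above, from any side.
- shelf: Weight shelf: fixed, empty dark wood tray left or right of the scale, 100 (x) by 270 mm (y). Origin: centre of underside, z up. Grey floor 15 mm above origin, 80 mm (x) by 250 mm (y), centred. Walls 10 mm thick: brass lip on its -x side (towards robot) and wooden ends, tops 43 mm above origin; wooden back on +x side, top 58 mm. Room for both weights side by side along y.
- weight_small: Small chrome weight: upright cylinder 24 mm across, 24 mm high, with a neck and 14 mm knob on top, 37 mm high in all, 100 g. Origin: centre of underside, z up. Stands on the bare counter, between scale and shelf. Beyond them are a red stamper (100 mm high) and a wax tin (52 mm); a grey tape dispenser (96 mm) is far left. To be left alone.

How it is judged:
By the outcome, as a careful person would: the job done as asked, in the order asked, and still so for the second after the job is handed in, with the robot touching nothing.
It also fails if it takes over 58 s, if anything falls off the work surface, if the arm or the gripper's body presses on something with over 40 N, if the wrist force passes 120 N, or if a joint passes its speed limit or range.

## Working session

There is one attempt and no reset: what is moved stays moved. The work goes in short steps, Python scripts to look and compute and a shell command to move; the robot and the scene stay as the last step left them, time stands still between calls to the robot, and variables do not carry over. Pictures are saved under pics/ and viewed, at most 10 in all, crops included, and the job is handed in when it is done.

```bash
mkdir -p pics; python3 - <<'E'
from bench import status,camera
import cv2,numpy as np
for n in("scene","top"):
    c=camera(n);cv2.imwrite(f"pics/{n}0.png",c["frame"]);np.savez(f"{n}0.npz",**c)
    print(n,c["fx"],c["cx"],c["cy"],np.round(c["extrinsics"],3).tolist())
print(status.get_obs())
E
```

```text
scene 371.8352245960973 255.60871640646513 191.60354642561177 [[0.682, 0.6, -0.419, 0.89], [0.732, -0.555, 0.395, -0.285], [0.005, -0.576, -0.818, 0.648], [0.0, 0.0, 0.0, 1.0]]
top 492.7400078570067 263.0234913969466 196.68952949813087 [[0.011, -0.997, 0.08, 0.515], [-1.0, -0.011, -0.003, -0.022], [0.004, -0.08, -0.997, 1.237], [0.0, 0.0, 0.0, 1.0]]
{'time_s': 0.1, 'q': array([-1.35029347e+00,  1.81469773e-01,  1.60792203e+00, -1.44407667e-05,
        1.35381870e+00, -2.06297755e-01]), 'dq': array([-0.00024684, -0.00134444, -0.00068201, -0.00111266, -0.0022673 ,
        0.00127746]), 'joint_efforts': array([ 1.55768748e-04, -4.45878696e+01, -3.52236342e+01, -3.92687252e-04,
        4.16003153e-03, -7.68800021e-06]), 'eef_pos': array([ 0.23791543, -0.52285873,  0.20116581]), 'eef_rot': array([-8.08855099e-04,  9.77315784e-01,  2.11785749e-01, -1.27950338e-05]), 'wrist_force': array([ 0.10700338,  0.31308297, -0.2369099 ]), 'torque': array([ 0.01328682, -0.01629862, -0.03193528]), 'grasp_force': 0.0, 'opening': 1.0035731438863744}
```

View pics/top0.png

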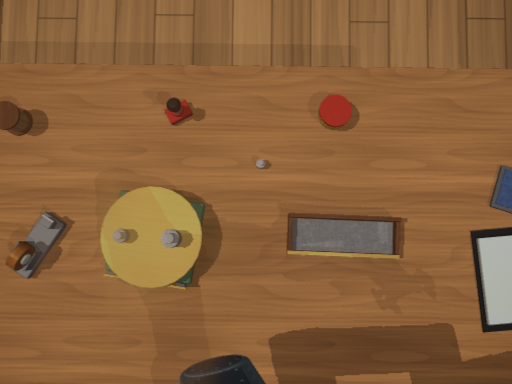

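View pics/scene0.png

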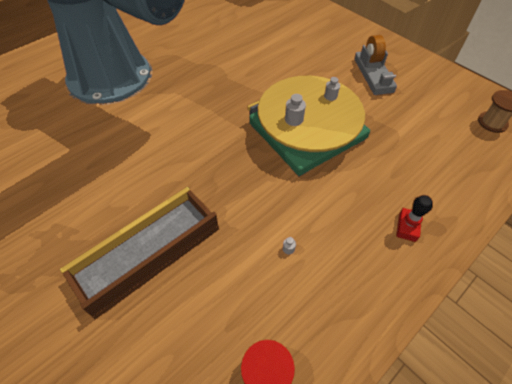

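The top view shows the pan at about (152,237), the medium weight at (120,236), the large at (171,239) and the shelf floor from (292,218) to (395,255). The small weight is at (261,163). The scene view agrees.

```bash
cat >h.py <<'E'
import numpy as np,cv2
def pts(c):
    v,u=np.mgrid[0:384,0:512];d=c["depth"]
    P=np.stack([(u-c["cx"])/c["fx"]*d,(v-c["cy"])/c["fy"]*d,d],-1)
    E=c["extrinsics"];return P@E[:3,:3].T+E[:3,3]
def ray(c,u,v,z):
    E=c["extrinsics"];r=E[:3,:3]@np.array([(u-c["cx"])/c["fx"],(v-c["cy"])/c["fy"],1]);o=E[:3,3]
    return o+r*(z-o[2])/r[2]
E
python3 - <<'E'
from h import *
for n in("top","scene"):
    c=dict(np.load(f"{n}0.npz"));P=pts(c);hsv=cv2.cvtColor(c["frame"],cv2.COLOR_BGR2HSV)
    grey=((hsv[...,1]<70)&(hsv[...,2]>60)).astype(np.uint8)
    k,l,s,ct=cv2.connectedComponentsWithStats(grey)
    for i in range(1,k):
        if s[i,4]<25: continue
        m=l==i; p=P[m&(c["depth"]>0)]
        if len(p)==0: continue
        top=p[p[:,2]>p[:,2].max()-.006]
        print(n,s[i],ct[i].round(1),"med",np.median(p,0).round(3),"zmax",p[:,2].max().round(3),"topmean",top.mean(0).round(3),len(top),"lo",np.percentile(p,3,axis=0).round(3),"hi",np.percentile(p,97,axis=0).round(3))
    y=(hsv[...,0]>20)&(hsv[...,0]<32)&(hsv[...,1]>150)&(hsv[...,2]>120)
    k,l,s,ct=cv2.connectedComponentsWithStats(y.astype(np.uint8))
    for i in range(1,k):
        if s[i,4]>100:
            p=P[l==i];print(n,"yellow",s[i],"med",np.median(p,0).round(3),"lo",np.percentile(p,2,axis=0).round(3),"hi",np.percentile(p,98,axis=0).round(3))
            if n=="top":
                print(cv2.minAreaRect(cv2.findNonZero((l==i).astype(np.uint8))))
    # shelf floor rect
c=dict(np.load("top0.npz"));hsv=cv2.cvtColor(c["frame"],cv2.COLOR_BGR2HSV)
g=((hsv[...,1]<70)).astype(np.uint8);g[:,:285]=0;g[:,402:]=0;g[:205]=0;g[262:]=0
r=cv2.minAreaRect(cv2.findNonZero(g));print(r,[ray(c,*p,.015).round(3).tolist() for p in cv2.boxPoints(r)],ray(c,*r[0],.015))
E
```

```text
top [256 159   9   9  63] [260.2 163.2] med [ 0.695 -0.017  0.028] zmax 0.04 topmean [ 0.697 -0.019  0.038] 22 lo [ 0.687 -0.027  0.014] hi [ 0.706 -0.009  0.04 ]
top [491 166  21  47 279] [499.9 190.1] med [ 0.634 -0.616  0.013] zmax 0.02 topmean [ 0.635 -0.617  0.016] 93 lo [ 0.587 -0.643  0.008] hi [ 0.695 -0.597  0.018]
top [  16  212   48   66 1085] [ 40.3 240. ] med [0.508 0.516 0.027] zmax 0.083 topmean [0.457 0.534 0.078] 12 lo [0.42  0.475 0.021] hi [0.558 0.557 0.071]
top [ 292  218  101   36 3163] [342.2 235.6] med [ 0.519 -0.221  0.017] zmax 0.044 topmean [ 0.507 -0.096  0.043] 3 lo [ 0.482 -0.338  0.013] hi [ 0.556 -0.105  0.021]
top [113 229  11  13  87] [117.8 235.3] med [0.514 0.303 0.113] zmax 0.127 topmean [0.514 0.302 0.124] 37 lo [0.501 0.295 0.106] hi [0.526 0.315 0.126]
top [161 230  19  17 267] [170. 238.] med [0.509 0.182 0.122] zmax 0.141 topmean [0.509 0.184 0.138] 90 lo [0.491 0.167 0.114] hi [0.527 0.204 0.14 ]
top [ 476  235   36   90 2685] [496.2 277.4] med [ 0.424 -0.599  0.019] zmax 0.027 topmean [ 0.42  -0.6    0.023] 590 lo [ 0.316 -0.634  0.008] hi 
[... 1376 characters left out ...]
 topmean [0.828 0.182 0.057] 14 lo [0.819 0.18  0.044] hi [0.836 0.187 0.059]
scene [283 237  13  17 168] [288.9 245.3] med [ 0.702 -0.021  0.023] zmax 0.038 topmean [ 0.699 -0.018  0.035] 46 lo [ 0.691 -0.029  0.004] hi [ 0.71  -0.011  0.037]
scene yellow [ 250   76  114   74 4883] med [0.54  0.231 0.074] lo [0.41  0.128 0.072] hi [0.625 0.338 0.076]
scene yellow [ 60 187 129  85 522] med [ 0.476 -0.227  0.042] lo [ 0.47  -0.349  0.039] hi [ 0.483 -0.093  0.044]
((342.2469482421875, 235.5727996826172), (100.1214599609375, 31.59758186340332), 2.385944128036499) [[0.484, -0.097, 0.015], [0.562, -0.1, 0.015], [0.554, -0.348, 0.015], [0.476, -0.344, 0.015]] [ 0.51900122 -0.22203449  0.015     ]
```

The weights measure at large (0.510, 0.184) and medium (0.515, 0.302). They are 118 mm apart, and their top heights of 0.138 and 0.123 fit. The shelf centre is (0.519, -0.222) with yaw of about 2°. I'll turn the tool so the fingers close along world y and head above the large weight.

```bash
cat >>h.py <<'E'
def rel(target,yaw=0):
    "shift (cm) and turn (deg) in tool axes to target; tool down, tool x along world x turned by yaw deg"
    from bench import status
    from scipy.spatial.transform import Rotation as R
    o=status.get_obs();r=R.from_quat(o["eef_rot"],scalar_first=True)
    t=R.from_euler("z",yaw,degrees=True)*R.from_quat([1,0,0,0])
    print("t",round(o["time_s"],2),"pos",o["eef_pos"].round(4),"shift",(r.inv().apply(np.array(target)-o["eef_pos"])*100).round(2),"turn",(r.inv()*t).as_rotvec(degrees=True).round(1),"F",o["wrist_force"].round(1),"open",round(o["opening"],3),"grip",round(o["grasp_force"],1))
E
python3 -c "from h import *;rel([.51,.184,.25])"
python3 -m handwheel '[[[1,12,-12,-4,0,0,8],[1,18,-18,-4.5,0,0,16],[1,24,-24,-4.8,0,0,24.4],[1,30,-29.5,-4.8,0,0,24.4],[1,35,-34.5,-4.8,0,0,24.4],[1,40,-39.5,-4.8,0,0,24.4],[1,44,-43.5,-4.8,0,0,24.4],[1,48,-47.5,-4.8,0,0,24.4],[1,51,-50.5,-4.8,0,0,24.4],[1,53,-52,-4.8,0,0,24.4]]]'
python3 -c "from h import *;rel([.51,.184,.20])"
```

```text
t 0.1 pos [ 0.2379 -0.5229  0.2012] shift [ 54.03 -53.09  -4.78] turn [-0.1  0.  24.5] F [ 0.1  0.3 -0.2] open 1.004 grip 0.0
time_s: 1.35
eef_pos: [0.4606, 0.0595, 0.2482]
eef_rot: [0.0, 1.0, 0.001, 0.0]
wrist_force: [0.6, -1.1, 0.3]
opening: 1.002
grasp_force: 0.0
t 1.35 pos [0.4606 0.0595 0.2482] shift [  4.95 -12.45   4.82] turn [ 0.  -0.   0.1] F [ 0.6 -1.1  0.3] open 1.002 grip 0.0
```

```bash
python3 -m handwheel '[[[1,2,-5,1,0,0,0],[1,4,-9,3,0,0,0],[1,4.9,-11.5,4.5,0,0,0],[1,4.95,-12.5,5.5,0,0,0],[1,4.95,-12.5,6,0,0,0],[1,4.95,-12.5,6,0,0,0],[1,4.95,-12.5,6,0,0,0],[1,4.95,-12.5,6,0,0,0]]]'
python3 - <<'E'
from h import *;from bench import camera
rel([.51,.184,.081])
a=camera("scene")["frame"];b=camera("top")["frame"]
cv2.imwrite("pics/above.png",np.hstack([cv2.resize(a[20:200,180:400],None,fx=1.8,fy=1.8),cv2.resize(b[160:340,80:300],None,fx=1.8,fy=1.8)]))
E
```

```text
time_s: 2.35
eef_pos: [0.5102, 0.1818, 0.1889]
eef_rot: [-0.0, 1.0, -0.0, 0.001]
wrist_force: [0.4, 0.1, 0.8]
opening: 0.996
grasp_force: 0.0
t 2.35 pos [0.5102 0.1818 0.1889] shift [-0.03 -0.22 10.79] turn [-0.  -0.1 -0. ] F [0.4 0.1 0.8] open 0.996 grip 0.0
```

View pics/above.png

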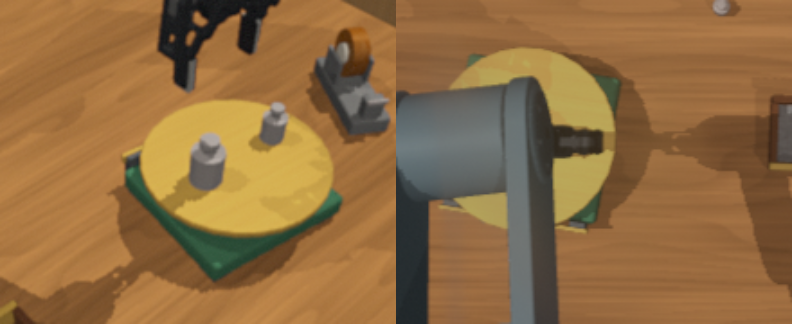

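The scene crop shows the open fingers at (185,75) and (250,40), above and on either side of the large weight at (208,162) along y. In the top crop the arm hides the weight. I'll descend and close.

```bash
python3 -m handwheel '[[[1,0,-0.2,3,0,0,0],[1,0,-0.2,6,0,0,0],[1,0,-0.2,8.5,0,0,0],[1,0,-0.2,9.8,0,0,0],[1,0,-0.2,10.5,0,0,0],[1,0,-0.2,10.7,0,0,0],[1,0,-0.2,10.7,0,0,0],[1,0,-0.2,10.7,0,0,0]]]'
python3 -c "from h import *;rel([.51,.184,.081])"
```

```text
time_s: 3.45
eef_pos: [0.5103, 0.1845, 0.0819]
eef_rot: [-0.0, 1.0, 0.0, 0.001]
wrist_force: [0.9, 0.4, -0.3]
opening: 0.998
grasp_force: 0.0
t 3.45 pos [0.5103 0.1845 0.0819] shift [-0.03  0.05  0.09] turn [-0.  -0.1  0.1] F [ 0.9  0.4 -0.3] open 0.998 grip 0.0
```

```bash
python3 -m handwheel '[[[0.3,0,0,0,0,0,0],[0.1,0,0,0,0,0,0],[0,0,0,0,0,0,0],[-0.3,0,0,0,0,0,0],[-1,0,0,0,0,0,0],[-1,0,0,0,0,0,0],[-1,0,0,0,0,0,0],[-1,0,0,0,0,0,0]]]'
python3 -m handwheel '[[[-1,0,0,-1,0,0,0],[-1,0,0,-2.5,0,0,0],[-1,0,0,-5,0,0,0],[-1,0,0,-8,0,0,0],[-1,0,0,-10,0,0,0],[-1,0,0,-10,0,0,0],[-1,0,0,-10,0,0,0]]]'
python3 - <<'E'
from h import *;from bench import camera
rel([.519,-.167,.18])
a=camera("scene")["frame"]
cv2.imwrite("pics/lift.png",cv2.resize(a[0:200,180:400],None,fx=2,fy=2))
E
```

```text
time_s: 4.45
eef_pos: [0.5101, 0.185, 0.082]
eef_rot: [-0.0, 1.0, 0.001, 0.0]
wrist_force: [-0.5, 1.9, 4.1]
opening: 0.453
grasp_force: 59.5
time_s: 5.32
eef_pos: [0.509, 0.1841, 0.1803]
eef_rot: [0.0, 1.0, 0.0, -0.001]
wrist_force: [0.1, -0.0, -5.2]
opening: 0.449
grasp_force: 61.1
t 5.33 pos [0.509  0.1841 0.1803] shift [ 0.97 35.12  0.04] turn [0.  0.1 0. ] F [ 0.1 -0.  -5.2] open 0.449 grip 61.1
```

View pics/lift.png

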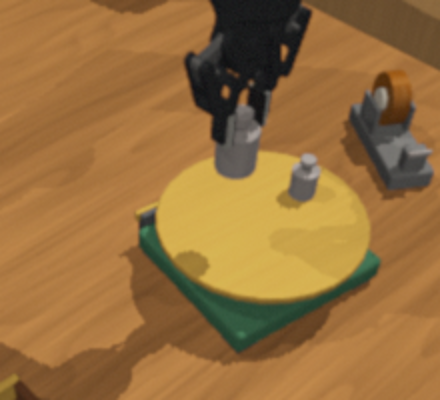

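The large weight hangs upright in the grip at (235,150), at 61 N with a 5 N load. Next I carry it to the shelf.

```bash
python3 -m handwheel '[[[-1,0.2,2,0,0,0,0],[-1,0.4,6,0,0,0,0],[-1,0.6,11,0,0,0,0],[-1,0.8,16,0,0,0,0],[-1,1,21,0,0,0,0],[-1,1.2,26,0,0,0,0],[-1,1.2,30,0,0,0,0],[-1,1.2,33,0,0,0,0],[-1,1.2,34.5,0,0,0,0],[-1,1.2,35,0,0,0,0]]]'
python3 -m handwheel '[[[-1,0,0,0,0,0,0],[-1,0,0,2,0,0,0],[-1,0,0,4,0,0,0],[-1,0,0,6,0,0,0],[-1,0,0,8,0,0,0],[-1,0,0,9,0,0,0],[-1,0,0,9,0,0,0],[-1,0,0,9,0,0,0]]]'
python3 - <<'E'
from h import *;from bench import camera
rel([.5215,-.167,.023])
c=camera("scene");a=c["frame"]
cv2.imwrite("pics/over.png",cv2.resize(a[100:320,20:300],None,fx=2,fy=2))
E
```

```text
time_s: 6.62
eef_pos: [0.5216, -0.1657, 0.1803]
eef_rot: [-0.001, 1.0, 0.0, -0.001]
wrist_force: [0.8, 1.0, -5.5]
opening: 0.446
grasp_force: 61.4
time_s: 7.62
eef_pos: [0.5228, -0.1657, 0.0921]
eef_rot: [0.0, 1.0, 0.001, 0.001]
wrist_force: [-0.7, -0.0, -4.6]
opening: 0.451
grasp_force: 61.4
t 7.62 pos [ 0.5228 -0.1657  0.0921] shift [-0.14  0.13  6.91] turn [ 0.  -0.1  0.1] F [-0.7 -0.  -4.6] open 0.451 grip 61.4
```

View pics/over.png

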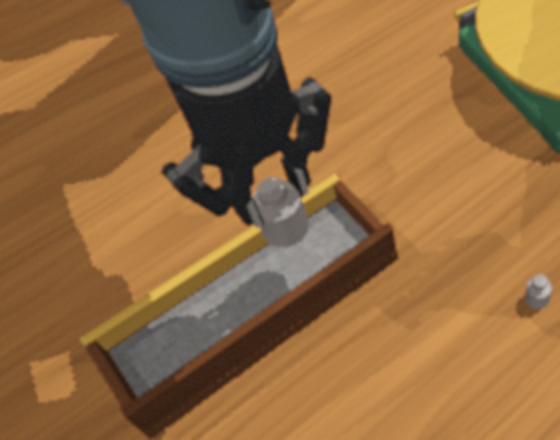

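The large weight at (282,215) is over the grey floor and inside the lip. I'll lower it, slowing near the floor.

```bash
python3 -m handwheel '[[[-1,0,0,2,0,0,0],[-1,0,0,4,0,0,0],[-1,0,0,5.5,0,0,0],[-1,0,0,6.2,0,0,0],[-1,0,0,6.5,0,0,0],[-1,0,0,6.6,0,0,0],[-1,0,0,6.6,0,0,0],[-1,0,0,6.6,0,0,0]]]'
python3 -c "from h import *;rel([.5215,-.167,.022])"
```

```text
time_s: 8.68
eef_pos: [0.5224, -0.1658, 0.0256]
eef_rot: [0.0, 1.0, 0.0, 0.0]
wrist_force: [0.3, -0.0, -4.9]
opening: 0.445
grasp_force: 61.4
t 8.68 pos [ 0.5224 -0.1658  0.0256] shift [-0.09  0.12  0.36] turn [ 0.  -0.   0.1] F [ 0.3 -0.  -4.9] open 0.445 grip 61.4
```

```bash
python3 -m handwheel '[[[-1,0,0,0.15,0,0,0],[-1,0,0,0.25,0,0,0],[-1,0,0,0.3,0,0,0],[-1,0,0,0.3,0,0,0],[-1,0,0,0.3,0,0,0]]]'
```

```text
time_s: 9.3
eef_pos: [0.5221, -0.1656, 0.0222]
eef_rot: [-0.0, 1.0, 0.0, 0.0]
wrist_force: [-0.9, 0.2, -4.9]
opening: 0.451
grasp_force: 61.4
```

```bash
python3 -m handwheel '[[[-1,0,0,0.05,0,0,0],[-1,0,0,0.1,0,0,0],[-1,0,0,0.1,0,0,0],[-1,0,0,0.1,0,0,0]]]'
```

```text
time_s: 9.8
eef_pos: [0.5223, -0.1657, 0.0221]
eef_rot: [0.0, 1.0, 0.001, 0.0]
wrist_force: [-2.9, 2.9, 6.2]
opening: 0.449
grasp_force: 62.5
```

Contact shows as +6 N, so the weight is on the floor. I'll open gently and rise.

```bash
python3 -m handwheel '[[[0.1,0,0,0,0,0,0],[0.3,0,0,0,0,0,0],[0.6,0,0,0,0,0,0],[0.6,0,0,0,0,0,0],[0.6,0,0,0,0,0,0],[0.6,0,0,-1,0,0,0],[0.6,0,0,-3,0,0,0],[0.6,0,0,-6,0,0,0],[0.6,0,0,-10,0,0,0],[0.6,0,0,-15,0,0,0]]]'
python3 -c "from h import *;rel([.515,.302,.19])"
```

```text
time_s: 11.05
eef_pos: [0.5214, -0.1653, 0.1723]
eef_rot: [-0.0, 1.0, 0.0, -0.001]
wrist_force: [0.5, -0.7, -0.2]
opening: 0.8
grasp_force: 0.0
t 11.05 pos [ 0.5214 -0.1653  0.1723] shift [ -0.6  -46.73  -1.73] turn [-0.   0.1  0.1] F [ 0.5 -0.7 -0.2] open 0.8 grip 0.0
```

```bash
python3 -m handwheel '[[[1,0,-3,-1.7,0,0,0],[1,-0.1,-8,-1.7,0,0,0],[1,-0.2,-14,-1.7,0,0,0],[1,-0.3,-20,-1.7,0,0,0],[1,-0.4,-26,-1.7,0,0,0],[1,-0.5,-32,-1.7,0,0,0],[1,-0.6,-38,-1.7,0,0,0],[1,-0.6,-43,-1.7,0,0,0],[1,-0.6,-46,-1.7,0,0,0],[1,-0.6,-46.7,-1.7,0,0,0]]]'
python3 -m handwheel '[[[1,0,0,0,0,0,0],[1,0,0,0,0,0,0]]]'
python3 - <<'E'
from h import *;from bench import camera
rel([.515,.302,.078])
c=camera("scene");a=c["frame"];P=pts(c)
hsv=cv2.cvtColor(a,cv2.COLOR_BGR2HSV);m=(hsv[...,1]<70)&(hsv[...,2]>60)
for nm,lo,hi in (("med",[.48,.27,.118],[.56,.33,.126]),("large",[.48,-.34,.065],[.56,-.1,.09])):
    k=m&np.all((P>lo)&(P<hi),-1);print(nm,k.sum(),P[k].mean(0).round(4),P[k].max(0).round(4))
cv2.imwrite("pics/med.png",cv2.resize(a[0:300,60:400],None,fx=2,fy=2))
E
```

```text
time_s: 12.3
eef_pos: [0.5152, 0.3031, 0.1887]
eef_rot: [-0.0, 1.0, 0.002, 0.0]
wrist_force: [-0.4, -0.4, -1.0]
opening: 1.001
grasp_force: 0.0
time_s: 12.55
eef_pos: [0.5159, 0.3002, 0.1883]
eef_rot: [0.0, 1.0, -0.0, 0.0]
wrist_force: [-0.6, -0.5, -0.1]
opening: 1.0
grasp_force: 0.0
t 12.55 pos [0.5159 0.3002 0.1883] shift [-0.09 -0.19 11.03] turn [ 0. -0. -0.] F [-0.6 -0.5 -0.1] open 1.0 grip 0.0
med 39 [0.517  0.3012 0.1214] [0.5249 0.3102 0.124 ]
large 147 [ 0.5251 -0.1669  0.0747] [ 0.5357 -0.1548  0.0782]
```

View pics/med.png

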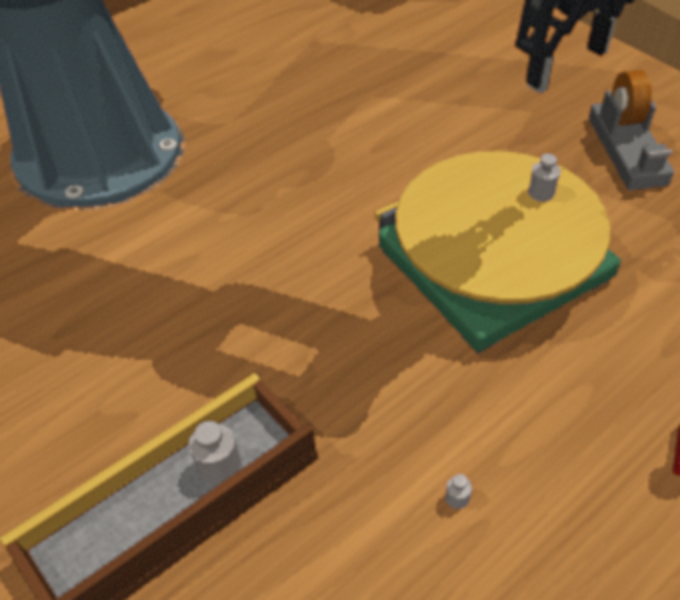

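The large weight stands upright in the shelf at (213,450), with its top at 0.077 m. The medium is undisturbed at (543,178). I'll lower onto the medium.

```bash
python3 -m handwheel '[[[1,0,-0.15,3,0,0,0],[1,0,-0.15,6,0,0,0],[1,0,-0.15,8.5,0,0,0],[1,0,-0.15,10,0,0,0],[1,0,-0.15,10.7,0,0,0],[1,0,-0.15,10.9,0,0,0],[1,0,-0.15,10.9,0,0,0],[1,0,-0.15,10.9,0,0,0]]]'
python3 -m handwheel '[[[0.3,0,0,0,0,0,0],[0,0,0,0,0,0,0],[-0.2,0,0,0,0,0,0],[-0.5,0,0,0,0,0,0],[-1,0,0,0,0,0,0],[-1,0,0,0,0,0,0],[-1,0,0,0,0,0,0],[-1,0,0,0,0,0,0]]]'
```

```text
time_s: 13.6
eef_pos: [0.5162, 0.3031, 0.08]
eef_rot: [-0.0, 1.0, 0.001, 0.001]
wrist_force: [-0.3, 0.2, 0.4]
opening: 1.001
grasp_force: 0.0
time_s: 14.6
eef_pos: [0.5162, 0.3035, 0.08]
eef_rot: [-0.001, 1.0, 0.0, 0.001]
wrist_force: [-1.1, 2.6, 5.9]
opening: 0.17
grasp_force: 59.1
```

Opening 0.17 is less than a 32 mm cylinder should give, so I'll look before lifting.

```bash
python3 - <<'E'
from h import *;from bench import camera
a=camera("scene")["frame"];b=camera("top")["frame"]
cv2.imwrite("pics/grip.png",np.hstack([cv2.resize(a[20:150,260:400],None,fx=4,fy=4,interpolation=2)]))
E
```

```text
(no output)
```

View pics/grip.png

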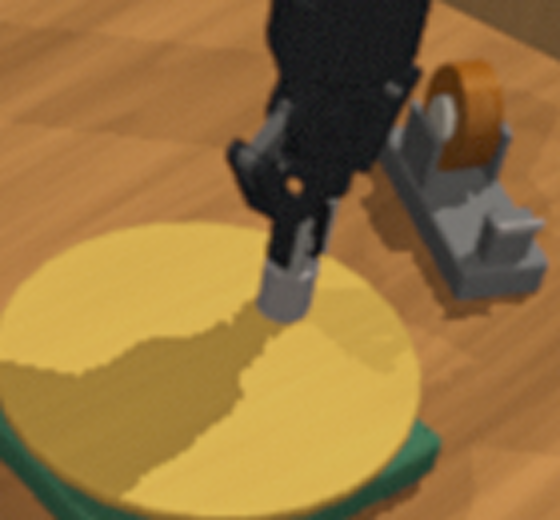

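The finger tips seem to end near the cylinder top at image (285,262), which suggests they hold the 18 mm knob. I'll check the tip height by depth.

```bash
python3 - <<'E'
from h import *;from bench import camera
for n in ("scene","top"):
    c=camera(n);P=pts(c)
    b=(np.abs(P[...,0]-.516)<.035)&(np.abs(P[...,1]-.303)<.06)&(P[...,2]>.079)&(P[...,2]<.17)
    if n=="scene":
        for v in range(70,102):
            u=np.where(b[v])[0]
            if len(u): print(v,[(int(x),int(P[v,x,2]*1000),int(P[v,x,1]*1000),int(P[v,x,0]*1000),int(c["frame"][v,x].mean())) for x in u if 324<=x<=345 ][::3])
E
```

```text
70 [(324, 162, 264, 511, 24), (334, 160, 282, 524, 23), (337, 160, 287, 528, 30), (340, 145, 309, 521, 23), (343, 145, 314, 525, 92)]
71 [(324, 159, 265, 511, 26), (332, 167, 268, 528, 25), (335, 160, 280, 528, 26), (338, 155, 291, 528, 22), (341, 143, 310, 523, 25), (344, 141, 317, 526, 98)]
72 [(324, 157, 265, 512, 44), (327, 168, 257, 524, 19), (331, 166, 265, 529, 28), (334, 157, 280, 526, 27), (337, 155, 287, 528, 25), (340, 140, 309, 522, 20), (343, 142, 312, 528, 91)]
73 [(325, 155, 266, 514, 68), (328, 167, 257, 527, 20), (331, 162, 267, 528, 29), (334, 154, 281, 526, 25), (337, 154, 285, 530, 28), (340, 136, 311, 521, 17), (343, 136, 316, 526, 92)]
74 [(326, 156, 264, 518, 89), (329, 163, 261, 527, 27), (332, 160, 268, 530, 27), (335, 151, 283, 527, 29), (338, 144, 296, 526, 39), (341, 136, 311, 525, 26)]
75 [(327, 139, 282, 509, 88), (330, 159, 264, 528, 26), (333, 147, 283, 523, 23), (336, 148, 286, 528, 70), (339, 131, 310, 521, 23), (342, 133, 313, 526, 74)]
76 [(327, 136, 282, 509, 89), (330, 154, 268, 526, 28), (333, 144, 284, 523, 28), (336, 142, 290, 526, 90), (339, 
[... 2277 characters left out ...]
(336, 97, 298, 531, 89)]
93 [(324, 81, 292, 504, 123), (327, 89, 288, 514, 90), (330, 94, 288, 522, 92), (333, 96, 292, 527, 94), (336, 93, 299, 530, 90)]
94 [(324, 83, 287, 507, 102), (327, 90, 286, 516, 89), (330, 92, 288, 522, 91), (333, 91, 294, 526, 91), (336, 90, 300, 530, 88)]
95 [(324, 79, 289, 507, 90), (327, 87, 286, 517, 90), (330, 90, 288, 523, 90), (333, 88, 294, 527, 92), (336, 88, 300, 531, 88)]
96 [(326, 82, 286, 514, 87), (329, 87, 287, 522, 93), (332, 88, 290, 527, 90), (335, 83, 300, 529, 88)]
97 [(325, 79, 285, 513, 91), (328, 82, 288, 519, 91), (331, 83, 291, 525, 92), (334, 84, 295, 530, 91)]
98 [(327, 79, 286, 518, 92), (331, 79, 292, 524, 91), (334, 79, 297, 529, 89)]
```

The tips are at about 0.110 m, so they hold the knob, about 28 mm above where the TCP reading suggests. I'll open, lower 20 mm in steps while watching the force, and regrip on the cylinder.

```bash
python3 -m handwheel '[[[-0.4,0,0,0,0,0,0],[0,0,0,0,0,0,0],[0.5,0,0,0,0,0,0],[0.8,0,0,0,0,0,0],[0.8,0,0,0,0,0,0],[0.8,0,0,0.5,0,0,0],[0.8,0,0,1,0,0,0],[0.8,0,0,1,0,0,0]]]'
python3 -m handwheel '[[[0.8,0,0,0.3,0,0,0],[0.8,0,0,0.6,0,0,0],[0.8,0,0,0.9,0,0,0],[0.8,0,0,1,0,0,0],[0.8,0,0,1,0,0,0]]]'
python3 - <<'E'
from h import *;from bench import camera
rel([.515,.302,.06])
c=camera("scene");P=pts(c);f=c["frame"].mean(-1)
for nm,lo,hi in(("right finger",.24,.288),("left finger",.316,.37)):
    k=(P[...,1]>lo)&(P[...,1]<hi)&(abs(P[...,0]-.516)<.03)&(P[...,2]>.08)&(P[...,2]<.2)&(f<60)
    print(nm,np.sort(P[k][:,2])[:6].round(3),P[k].min(0).round(3),P[k].max(0).round(3))
E
```

```text
time_s: 15.8
eef_pos: [0.515, 0.3027, 0.0683]
eef_rot: [0.0, 1.0, 0.0, -0.001]
wrist_force: [-0.6, 0.5, 0.2]
opening: 0.899
grasp_force: 0.0
time_s: 16.42
eef_pos: [0.5156, 0.3028, 0.0591]
eef_rot: [0.0, 1.0, 0.0, -0.0]
wrist_force: [-0.2, -1.3, 0.5]
opening: 0.904
grasp_force: 0.0
t 16.43 pos [0.5156 0.3028 0.0591] shift [-0.06  0.08 -0.09] turn [0.  0.  0.1] F [-0.2 -1.3  0.5] open 0.904 grip 0.0
right finger [0.107 0.107 0.108 0.109 0.109 0.109] [0.508 0.24  0.107] [0.536 0.288 0.2  ]
left finger [0.099 0.099 0.1   0.1   0.1   0.101] [0.505 0.316 0.099] [0.537 0.37  0.2  ]
```

```bash
python3 -m handwheel '[[[0.8,0,0,0.3,0,0,0],[0.8,0,0,0.3,0,0,0],[0.4,0,0,0.3,0,0,0],[0.1,0,0,0.3,0,0,0],[-0.2,0,0,0.3,0,0,0],[-0.6,0,0,0.3,0,0,0],[-1,0,0,0.3,0,0,0],[-1,0,0,0.3,0,0,0],[-1,0,0,0.3,0,0,0],[-1,0,0,0.3,0,0,0]]]'
```

```text
time_s: 17.73
eef_pos: [0.5159, 0.303, 0.0566]
eef_rot: [-0.0, 1.0, 0.0, 0.0]
wrist_force: [-0.2, -0.1, 4.3]
opening: 0.354
grasp_force: 59.9
```

Opening 0.354 at 60 N matches the 32 mm cylinder. I'll lift, carry and stop above the shelf.

```bash
python3 -m handwheel '[[[-1,0,0,-1,0,0,0],[-1,0,0,-3,0,0,0],[-1,0,0,-6,0,0,0],[-1,0,0,-9,0,0,0],[-1,0,0,-11,0,0,0],[-1,0,0,-12,0,0,0],[-1,0,0,-12,0,0,0]]]'
python3 -m handwheel '[[[-1,0,3,0,0,0,0],[-1,0,8,0,0,0,0],[-1,0,14,0,0,0,0],[-1,0,20,0,0,0,0],[-1,0,26,0,0,0,0],[-1,0,32,0,0,0,0],[-1,0,38,0,0,0,0],[-1,0,44,0,0,0,0],[-1,0,49,0,0,0,0],[-1,0,53,0,0,0,0]]]'
python3 -c "from h import *;rel([.517,-.28,-.003])"
```

```text
time_s: 18.6
eef_pos: [0.516, 0.303, 0.1771]
eef_rot: [-0.0, 1.0, 0.0, 0.001]
wrist_force: [0.2, -0.5, -1.9]
opening: 0.349
grasp_force: 59.5
time_s: 19.85
eef_pos: [0.5151, -0.2289, 0.1748]
eef_rot: [-0.001, 1.0, -0.0, -0.001]
wrist_force: [0.6, 0.5, -3.4]
opening: 0.347
grasp_force: 59.8
t 19.85 pos [ 0.5151 -0.2289  0.1748] shift [ 0.22  5.13 17.78] turn [-0.1  0.1 -0. ] F [ 0.6  0.5 -3.4] open 0.347 grip 59.8
```

```bash
python3 -m handwheel '[[[-1,0.1,3,0,0,0,0],[-1,0.1,4.7,0,0,0,0],[-1,0.1,5,2,0,0,0],[-1,0.1,5,5,0,0,0],[-1,0.1,5,8,0,0,0],[-1,0.1,5,10.5,0,0,0],[-1,0.1,5,12,0,0,0],[-1,0.1,5,12,0,0,0],[-1,0.1,5,12,0,0,0]]]'
python3 - <<'E'
from h import *;from bench import camera
rel([.517,-.28,-.003])
a=camera("scene")["frame"]
cv2.imwrite("pics/over2.png",cv2.resize(a[100:320,20:300],None,fx=2,fy=2))
E
```

```text
time_s: 20.98
eef_pos: [0.5178, -0.2773, 0.057]
eef_rot: [0.0, 1.0, 0.001, 0.001]
wrist_force: [-0.7, 0.0, -2.3]
opening: 0.351
grasp_force: 59.8
t 20.98 pos [ 0.5178 -0.2773  0.057 ] shift [-0.09  0.27  6.  ] turn [ 0.  -0.1  0.1] F [-0.7  0.  -2.3] open 0.351 grip 59.8
```

View pics/over2.png

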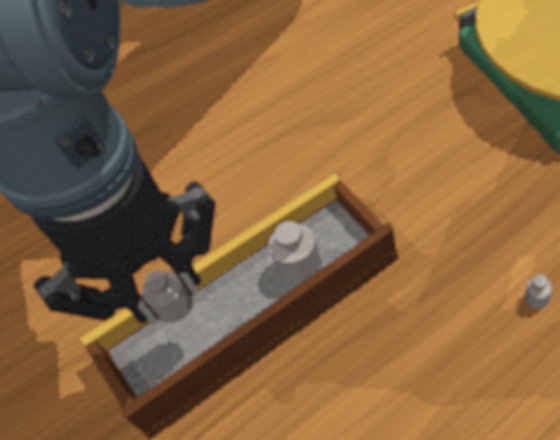

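The medium weight at (165,298) is above the floor behind the lip, with the large standing at (292,250). I'll lower it.

```bash
python3 -m handwheel '[[[-1,0,0,2,0,0,0],[-1,0,0,4,0,0,0],[-1,0,0,5,0,0,0],[-1,0,0,5.4,0,0,0],[-1,0,0,5.6,0,0,0],[-1,0,0,5.7,0,0,0],[-1,0,0,5.7,0,0,0],[-1,0,0,5.7,0,0,0]]]'
```

```text
time_s: 22.02
eef_pos: [0.5174, -0.2773, -0.0004]
eef_rot: [0.0, 1.0, 0.0, 0.0]
wrist_force: [-0.3, 0.3, -2.2]
opening: 0.353
grasp_force: 59.8
```

```bash
python3 -m handwheel '[[[-1,0,0,0.1,0,0,0],[-1,0,0,0.2,0,0,0],[-1,0,0,0.2,0,0,0],[-1,0,0,0.2,0,0,0]]]'
```

```text
time_s: 22.52
eef_pos: [0.5172, -0.2771, -0.0029]
eef_rot: [-0.0, 1.0, 0.0, -0.0]
wrist_force: [-0.4, 0.3, -2.0]
opening: 0.348
grasp_force: 59.8
```

```bash
python3 -m handwheel '[[[-1,0,0,0.05,0,0,0],[-1,0,0,0.1,0,0,0],[-1,0,0,0.1,0,0,0],[-1,0,0,0.1,0,0,0]]]'
```

```text
time_s: 23.02
eef_pos: [0.5173, -0.2772, -0.0034]
eef_rot: [0.0, 1.0, 0.0, 0.0]
wrist_force: [-2.3, 1.5, 5.2]
opening: 0.353
grasp_force: 60.5
```

Contact again. I'll release, rise and check.

```bash
python3 -m handwheel '[[[-0.1,0,0,0,0,0,0],[0.2,0,0,0,0,0,0],[0.4,0,0,0,0,0,0],[0.4,0,0,0,0,0,0],[0.4,0,0,0,0,0,0],[0.4,0,0,-1,0,0,0],[0.4,0,0,-3,0,0,0],[0.4,0,0,-6,0,0,0],[0.4,0,0,-11,0,0,0],[0.4,0,0,-17,0,0,0]]]'
python3 -m handwheel '[[[0.4,-5,3,-2,0,0,0],[0.4,-10,6,-3,0,0,0],[0.4,-13,8,-3,0,0,0],[0.4,-15,9,-3,0,0,0],[0.4,-15,9,-3,0,0,0],[0.4,-15,9,-3,0,0,0]]]'
python3 - <<'E'
from h import *;from bench import camera
c=camera("scene");a=c["frame"];P=pts(c)
hsv=cv2.cvtColor(a,cv2.COLOR_BGR2HSV);m=(hsv[...,1]<70)&(hsv[...,2]>60)
for nm,lo,hi in (("med",[.48,-.34,.045],[.55,-.23,.09]),("large",[.48,-.21,.062],[.555,-.1,.1]),("small",[.66,-.06,.03],[.74,.02,.06])):
    k=m&np.all((P>lo)&(P<hi),-1);print(nm,k.sum(),P[k].mean(0).round(4),P[k].max(0).round(4))
cv2.imwrite("pics/end.png",cv2.resize(a,(800,600)))
E
```

```text
time_s: 24.28
eef_pos: [0.5167, -0.2768, 0.1685]
eef_rot: [-0.0, 1.0, 0.0, -0.0]
wrist_force: [0.8, -0.2, 0.3]
opening: 0.698
grasp_force: 0.0
time_s: 25.02
eef_pos: [0.3678, -0.3672, 0.1971]
eef_rot: [0.0, 1.0, 0.0, 0.001]
wrist_force: [-0.1, -0.0, -0.4]
opening: 0.702
grasp_force: 0.0
med 245 [ 0.5209 -0.2782  0.0524] [ 0.5332 -0.2626  0.0637]
large 147 [ 0.5253 -0.1669  0.0747] [ 0.5353 -0.1553  0.078 ]
small 47 [ 0.6991 -0.0177  0.0351] [ 0.7048 -0.011   0.0378]
```

View pics/end.png

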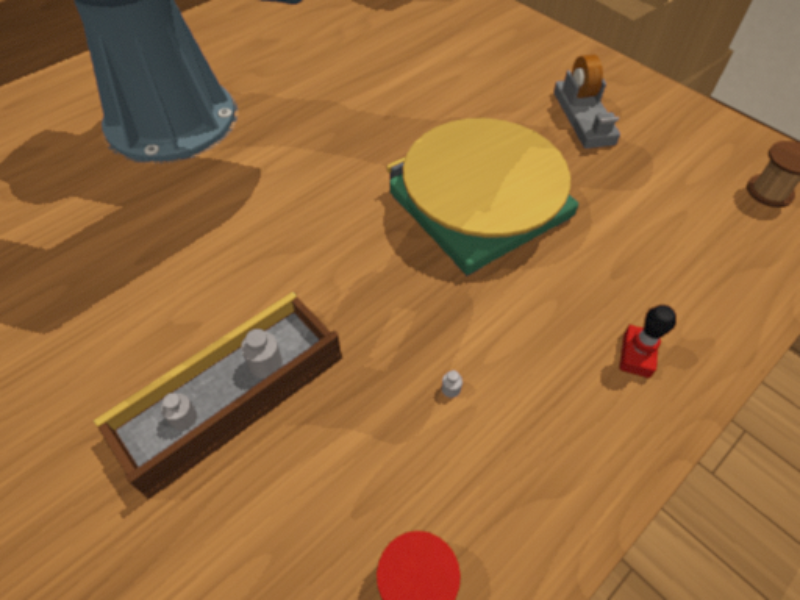

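The pan at (487,177) is empty, and both weights stand upright in the shelf at (262,353) and (178,413). The small weight at (452,383) has not moved, and the arm is clear.

```bash
python3 -c "from bench import ctrl;print(ctrl.hand_in())"
```

```text
the job is handed in; nothing more can be done
None
```

The job is handed in: the large and medium weights both stand upright on the shelf floor behind the lip, the pan is empty and the small weight is where it was; the medium was first gripped by its knob, then regripped on the cylinder before lifting.

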